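# Put the worktop water filter back into service

### The job

Put the water filter back into service. First push its spout down until the ring on the spout tube rests on the black clamp collar, next swing the red cam lever over until it lies fully shut along the front of the collar so that the tube is clamped, and then open the valve fully: turn the leaning blue handwheel counter-clockwise until it stops, following it as its stem screws outward. Do not disturb the cup under the spout or the salt shaker, honey jar, tomato and bean tin round about.

Things in the scene. Friction and masses are not known exactly. Their poses are not given: they have to be found in the camera images.
- station: Filter on a fixed grey plate, x -70 to 130, y -230 to 150, 14 mm thick. Origin on the worktop; at yaw 0 its front (-x) faces the robot; y left. On it: white filter bowl with blue cap (104 mm across, 189 high) at (80, 0); at left (y 95) a brass valve leaning 30 deg to the front; at (-30, -95) a column whose black collar (45 mm across, top at z 95) holds the spout.
- spout (a joint): Height of the aluminium spout tube above its lowest position, in m: 0 = fully down, its ring resting on the collar; up to 0.04. Friction holds it where it is; about 3 N downward moves it.
- spout_top (a point): Centre of the flat round top (32 mm across) of the spout's head, right above the tube's axis; pushing down here slides the spout down. It is 147 mm above the worktop when fully down. From the head the outlet arm (15 mm thick, 11 mm below the top) runs 86 mm to the station's -y and bends down over the cup.
- cam_lever (a joint): Red cam lever's angle, rad: 0 = open, 2.0 = fully shut (end stops). It shuts clockwise seen from above, in a level plane. A spring drives it to the nearer end, changing over at 1.0; about 5 N at 60 mm from the pivot moves it. At 0 it points -155 deg from the station's +x (to the front and 25 deg right); shut it lies along the collar's front, pointing to the station's +y.
- cam_lever_hinge (a point): Pivot of the cam lever, at the front of the collar, 78 mm above the worktop, mid-height of the lever. The upright pivot axis passes here.
- cam_lever_end (a point): Point on the red lever's centre line, 60 mm from its pivot, at mid-height. The lever is 9 mm thick, 15 mm high (from 70 to 86 mm above the worktop) and 84 mm long, with a 12 mm round end, 19 mm high. Nothing but the base plate is below it.
- wheel (a joint): Angle of the handwheel in rad: 0 = valve closed, 3.0 = fully open (end stop); it grows as the wheel turns counter-clockwise, seen from outside (from its front). The wheel stays where it is left; turning it takes about 0.15 N m.
- wheel_centre (a point): Centre of the blue handwheel, mid-rim. Its z axis is the stem's, pointing outward (up and to the front, 30 deg from upright). Wheel 60 mm across, round rim 12 mm thick, four spokes; the stem's nut ends 14 mm above mid-rim. Below, the stem is 10 mm thick; 36 mm below mid-rim (valve closed) begins a bonnet 33 mm across. The wheel moves 6.5 mm outward along this axis per rad opened (19.5 mm in all).
- cup_mid (a point): Centre, half-way up, of the small green and white cup (64 x 89 x 48 mm) that stands on the drip tray under the spout; leave it.
- salt_mid (a point): Centre of the salt shaker (44 mm across, 90 mm high); leave it.
- honey_mid (a point): Centre of the honey jar with black lid (63 mm across, 94 mm high); leave it.
- tomato_mid (a point): Centre of the tomato (62 mm across); leave it.
- beans_mid (a point): Centre of the tall bean tin (75 mm across, 110 mm high); leave it.

How it is judged (in metres and radians):
On the way, in this order (a step that is already met when the one before it is completed fails the run):
1. the spout is fully down (within 4 mm) while the lever is still open (value of joint spout below 0.004 m and value of joint cam_lever below 1 rad), for 0.2 s.
2. the cam lever is shut (within 0.15 rad of its stop) with the spout still down and the valve not yet opened (wheel under 0.9 rad) (value of joint spout below 0.004 m and value of joint cam_lever above 1.85 rad and value of joint wheel below 0.9 rad), for 0.2 s.
3. the valve is fully open (within 0.2 rad of its stop) (value of joint wheel above 2.8 rad), for 0.2 s.
At the end, for the whole second after the job is handed in: The spout is down within 4 mm, the cam lever is shut within 0.15 rad of its stop, the handwheel is within 0.2 rad of its open stop (value of joint spout below 0.004 m and value of joint cam_lever above 1.85 rad and value of joint wheel above 2.8 rad); the robot touches nothing.
It fails at once if the cup is pushed more than 25 mm or tipped over (distance of cup_mid from where it was at the start of the episode above 0.025 m or angle between cup_mid's own z axis and vertical above 0.5 rad).
It fails at once if the salt shaker is pushed more than 25 mm or tipped over (distance of salt_mid from where it was at the start of the episode above 0.025 m or angle between salt_mid's own z axis and vertical above 0.5 rad).
It fails at once if the honey jar is pushed more than 25 mm or tipped over (distance of honey_mid from where it was at the start of the episode above 0.025 m or angle between honey_mid's own z axis and vertical above 0.5 rad).
It fails at once if the tomato is pushed more than 25 mm or tipped over (distance of tomato_mid from where it was at the start of the episode above 0.025 m).
It fails at once if the bean tin is pushed more than 25 mm or tipped over (distance of beans_mid from where it was at the start of the episode above 0.025 m or angle between beans_mid's own z axis and vertical above 0.5 rad).
It also fails if it takes over 64 s, if anything falls off the work surface, if the arm or the gripper's body presses on something with over 40 N, if the wrist force passes 120 N, or if a joint passes its speed limit or range.

### The arm

A 6-joint arm with a two-finger parallel gripper is mounted at the origin on a cart in front of the work surface, level with it; the furniture and walls round the work are solid. World frame = base frame: x ahead of the robot, y to its left, z up, the work surface at z = 0. Lengths are in mm, angles in degrees, forces in N, time in s.
With the tool pointing down it reaches from about 300 to 1000 mm from the base axis. Payload 5.1 kg.
Tool frame: the origin (TCP) lies midway between the tips of the shut fingers; the grasp point (between the pads) lies 19 mm behind it; z points along the fingers, y is the line along which they close (so a half turn about z gives the same grasp; the last joint's range is limited). The gripper opens to 95 mm and grips with 3 to 60 N. Pads are 20 mm wide; open, the fingers measure 119 mm over their backs; the gripper's body (75 mm by 180 mm) begins 59 mm behind the grasp point.
Start: joints at [62.132, 7.093, 94.555, -0, 78.352, -4.733], TCP at [255.414, 597.702, 214.656] pointing down, gripper open.
Joint ranges: [-149.61, 149.61], [-58.7, 133.49], [1.44, 155.28], [-77.14, 257.14], [18.33, 153.61], [-166.67, 166.67]. Speed limits (degrees/s): [147.25, 147.25, 180, 180, 180, 180].

### API

Orientations are given as a 3x3 rotation matrix whose columns are the frame's x, y, z axes.
In Python, from workcell import r, optics gives the robot as it stands.
- The arm moves only by the tool servo_tool, never from a script. Its argument "deltas" is a list of rows, each a list of 5 numbers: the closure, from -1 (fully open) to 1 (shut), then the shift along the world's x, y, z in m, then the turn about the world's z in rad. A call has 1 to 20 rows; each row is the pose to reach, as a shift and turn from the pose commanded when the call began; what a row does not reach only later rows make up. A row lasts 1/10 s, in which the tool goes at most 50 mm and 8.59 degrees, less where a joint would pass 70% of its speed; a pose out of reach is approached as far as the arm can. A call with a gripper value outside its range is refused whole. The fingers move at their own pace and stop on an object; the grip force is fixed at half the most. Time passes only in rows, so rows that repeat a pose let the fingers close. It gives the time, the measured TCP pose, the force, the opening and the grip force at its end, in the units of the state.
- r.read_state(): the state, without advancing time (a new reading comes with each control period).
- optics.read_camera(name): name is "scene" or "top" or "wrist"; returns (picture, depth): 384x512x3 uint8, blue, green, red; 384x512 float32, mm along the optical axis (not along the pixel's ray), 0 where there is no reading.
- optics.camera_params(name): a dict with "fx", "fy", "cx", "cy" (pixels), "extrinsics" (4x4, takes a point from camera to world coordinates); the wrist camera has in their place "tool_from_camera" (4x4, takes a point from camera to tool coordinates, whose origin is the TCP and whose axes are the flange's). Camera axes: x right, y up, looking along -z (the intrinsics and any distortion apply to the point x, -y, -z); pixel columns grow to the right and rows downward; lengths in mm; the calibration is good to about 2 mm. A picture is of the moment at which its call begins: read the wrist's pose just before it. camera_params takes no time and is no camera call.
- r.job_done(): hands the job in; it is judged then, once.
The state is a dict: "time": time; "joint_pos": joint angles; "dq": joint speeds; "joint_torque": joint torques, N m; "ee_pos": TCP position; "eef_rot": TCP orientation; "contact_force": force on the tool from outside, world axes, zero at the start; "wrist_torque": the same for the moment, N m; "gripper_width": finger opening in mm; "grip_force": force on a finger pad.
Only numpy, scipy, OpenCV 4.12 (cv2) and the standard library are available. Lean on these libraries where they do the work, as an engineer would, in place of code of your own. Each camera call takes 0.05 s, during which the arm holds its last target. There are 200 camera calls.

## Working session

There is one attempt and no reset: what is moved stays moved. The work goes in short steps, Python scripts to look and compute and a tool call to move; the robot and the scene stay as the last step left them, time stands still between calls to the robot, and variables do not carry over. Pictures are saved under pics/ and viewed, at most 10 in all, crops included, and the job is handed in when it is done.

Besides the shell and the picture viewer there is one more tool, called as name(argument=value, ...) on one line, values as JSON. servo_tool: Moves the arm, as the interface text tells. Its arguments: {"type":"object","properties":{"deltas":{"type":"array"}},"required":["deltas"]}

```bash
mkdir -p pics; ls; cat > h.py <<'E'
from workcell import r, optics
import numpy as np, cv2
def cam(n):
    s=r.read_state(); p=optics.camera_params(n); im,d=optics.read_camera(n)
    if n=="wrist":
        T=np.eye(4); T[:3,:3]=np.array(s["eef_rot"]).reshape(3,3); T[:3,3]=s["ee_pos"]
        E=T@np.array(p["tool_from_camera"])
    else: E=np.array(p["extrinsics"])
    return im,d,p,E
def pts(d,p,E,u,v):
    u=np.asarray(u,float);v=np.asarray(v,float); z=d[v.astype(int),u.astype(int)]
    c=np.stack([(u-p["cx"])/p["fx"]*z,-(v-p["cy"])/p["fy"]*z,-z,np.ones_like(z)],-1)
    return (c@E.T)[...,:3]
def cloud(d,p,E):
    v,u=np.mgrid[:384,:512]; P=pts(d,p,E,u,v); P[d==0]=np.nan; return P
E
python3 - <<'E'
from h import *
for n in("scene","top"):
    im,d,p,E=cam(n); print(n,{k:v for k,v in p.items() if k!="extrinsics"},E.round(3).tolist(),(d>0).mean())
    cv2.imwrite(f"pics/{n}.png",im); np.savez(n+".npz",im=im,d=d,E=E,P=cloud(d,p,E))
print(r.read_state())
E
```

```text
pics
scene {'fx': 370.0441300147415, 'fy': 370.0441300147415, 'cx': 262.1047243085689, 'cy': 192.8906732036789} [[0.477, 0.581, -0.659, -180.672], [-0.879, 0.313, -0.36, -465.557], [-0.003, 0.751, 0.66, 801.341], [0.0, 0.0, 0.0, 1.0]] 0.9961598714192709
top {'fx': 387.82970138018464, 'fy': 387.82970138018464, 'cx': 256.32962279524577, 'cy': 188.36751276006714} [[0.051, 0.977, -0.205, 267.12], [-0.999, 0.049, -0.014, -79.882], [-0.003, 0.206, 0.979, 1373.428], [0.0, 0.0, 0.0, 1.0]] 0.9960479736328125
{'time': 0.1, 'joint_pos': array([ 6.21309495e+01,  7.12940577e+00,  9.46266555e+01, -6.56217933e-04,
        7.83513082e+01, -4.73376600e+00]), 'dq': array([ 0.09533443, -0.01376416, -0.21823979,  0.05784999,  0.00386827,
       -0.02486402]), 'joint_torque': array([ 4.66117308e-04, -4.18882298e+01, -3.61095178e+01,  7.77345733e-02,
        4.61706519e-02, -8.17629621e-05]), 'ee_pos': array([255.15513835, 597.19138863, 213.50985302]), 'eef_rot': array([[-9.19580560e-01,  3.92900551e-01, -8.66066011e-04],
       [ 3.92901479e-01,  9.19579070e-01, -1.66184944e-03],
       [ 1.43474616e-04, -1.86848306e-03, -9.99998244e-01]]), 'contact_force': array([ 0.96640501,  1.08005886, -0.31875519]), 'wrist_torque': array([-0.01640189,  0.01971285, -0.03257717]), 'grip_force': 0.0, 'gripper_width': 95.30564096025495}
```

View pics/scene.png

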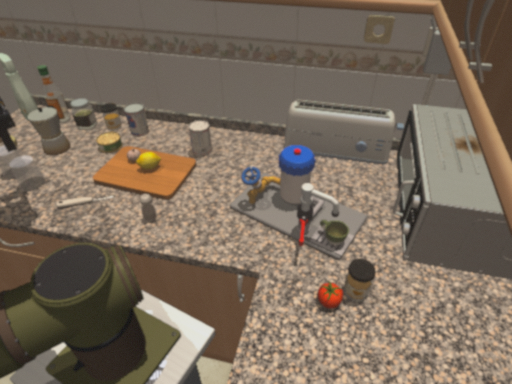

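View pics/top.png

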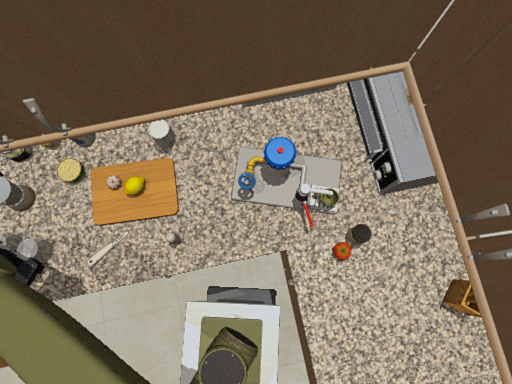

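The scene picture shows the blue cap at (297,157), the spout head at (307,190), the lever at (303,228), the wheel at (250,176) and the cup at (335,232). The top picture shows them at (280,152), (305,188), (308,215), (246,182) and (328,198). Honey and tomato are at (361,233) and (342,251). Next I measure from depth.

```bash
cat > m.py <<'E'
from h import *
for n in("scene","top"):
    D=np.load(n+".npz"); im,P=D["im"],D["P"]
    hsv=cv2.cvtColor(im,cv2.COLOR_BGR2HSV); H,S,V=[hsv[...,i].astype(int) for i in range(3)]
    X,Y,Z=P[...,0],P[...,1],P[...,2]
    roi=(X>300)&(X<750)&(Y>-350)&(Y<150)
    blue=roi&(H>100)&(H<125)&(S>150)
    cap=blue&(Z>170); wh=blue&(Z<165)
    red=roi&((H<6)|(H>174))&(S>170)&(Z>60)&(Z<100)
    pl=roi&(abs(Z-14)<5)&(S<60)
    pl=cv2.morphologyEx(pl.astype(np.uint8),cv2.MORPH_OPEN,np.ones((3,3)))
    c=max(cv2.findContours(pl,cv2.RETR_EXTERNAL,cv2.CHAIN_APPROX_NONE)[0],key=cv2.contourArea)[:,0]
    q=P[c[:,1],c[:,0],:2]; q=q[np.isfinite(q).all(1)].astype(np.float32)
    print(n,"plate",cv2.minAreaRect(q),cv2.boxPoints(cv2.minAreaRect(q)).round().tolist())
    for k,m in(("cap",cap),("wheel",wh),("lever",red)):
        A=P[m]; print(k,len(A),"mean",A.mean(0).round(1),"lo",np.percentile(A,3,0).round(),"hi",np.percentile(A,97,0).round())
    A=P[cap&(Z>180)]; print("capc",cv2.minEnclosingCircle(A[:,:2].astype(np.float32)))
    A=P[red]; print("leverline",cv2.fitLine(A[:,:2].astype(np.float32),cv2.DIST_HUBER,0,.01,.01).ravel().round(3))
    if n=="top":
        A=P[roi&(Z>100)&(Z<230)&(S<70)&(V>90)&(X<560)]; print("head",len(A),A.mean(0),np.percentile(A[:,2],[50,90,98]))
E
python3 m.py
```

```text
scene plate ((580.017578125, -100.92990112304688), (248.89732360839844, 169.89956665039062), 83.8639907836914) [[482.0, -216.0], [651.0, -234.0], [678.0, 14.0], [509.0, 32.0]]
cap 444 mean [ 629.8 -138.5  178.1] lo [ 597. -177.  171.] hi [675. -96. 182.]
wheel 3 mean [ 603.6 -157.4  163.4] lo [ 596. -164.  162.] hi [ 609. -146.  164.]
lever 81 mean [ 453.1 -239.    86. ] lo [ 416. -254.   79.] hi [ 487. -221.   89.]
capc ((636.5635986328125, -134.73243713378906), 43.789398193359375)
leverline [ 9.26000e-01  3.78000e-01  4.51872e+02 -2.39610e+02]
top plate ((570.1542358398438, -95.5094985961914), (239.99891662597656, 141.2194366455078), 86.37470245361328) [[492.0, -211.0], [633.0, -220.0], [648.0, 20.0], [507.0, 29.0]]
cap 652 mean [ 641.8 -132.   178. ] lo [ 601. -174.  171.] hi [684. -89. 183.]
wheel 168 mean [566.2 -55.7 134.5] lo [ 531. -156.  113.] hi [617.  -4. 165.]
lever 64 mean [ 456.1 -238.9   85.6] lo [ 421. -254.   79.] hi [ 489. -220.   92.]
capc ((644.0154418945312, -132.6448516845703), 45.1228141784668)
leverline [ 9.29000e-01  3.70000e-01  4.55756e+02 -2.39248e+02]
head 237 [ 525.44423325 -218.10260973  162.4054182 ] [169.25905754 175.50981151 177.92797565]
```

servo_tool(deltas=[[1,0.225,-0.757,0.12,-1.24],[1,0.225,-0.757,0.12,-1.24],[1,0.225,-0.757,0.12,-1.24],[1,0.225,-0.757,0.12,-1.24],[1,0.225,-0.757,0.12,-1.24],[1,0.225,-0.757,0.12,-1.24],[1,0.225,-0.757,0.12,-1.24],[1,0.225,-0.757,0.12,-1.24],[1,0.225,-0.757,0.12,-1.24],[1,0.225,-0.757,0.12,-1.24],[1,0.225,-0.757,0.12,-1.24],[1,0.225,-0.757,0.12,-1.24],[1,0.225,-0.757,0.12,-1.24],[1,0.225,-0.757,0.12,-1.24],[1,0.225,-0.757,0.12,-1.24],[1,0.225,-0.757,0.12,-1.24],[1,0.225,-0.757,0.12,-1.24],[1,0.225,-0.757,0.12,-1.24],[1,0.225,-0.757,0.12,-1.24],[1,0.225,-0.757,0.12,-1.24]])

```text
time: 2.1
ee_pos: [480.2, -157.9, 334.4]
eef_rot: [[0.071, 0.997, -0.0], [0.997, -0.071, 0.0], [0.0, -0.0, -1.0]]
contact_force: [-0.3, 0.6, -0.3]
gripper_width: 0.3
grip_force: 0.0
```

```bash
python3 - <<'E'
from h import *
im,d,p,E=cam("wrist"); s=r.read_state(); print(s["ee_pos"],s["eef_rot"].round(3).tolist(),E.round(2).tolist(),p)
cv2.imwrite("pics/w1.png",im); np.savez("w1.npz",im=im,d=d,E=E,P=cloud(d,p,E))
E
```

```text
[ 480.20459224 -157.96258882  334.54070158] [[0.071, 0.997, 0.0], [0.997, -0.071, 0.0], [0.0, 0.0, -1.0]] [[1.0, 0.07, 0.02, 484.04], [-0.07, 0.97, 0.25, -87.75], [0.0, -0.25, 0.97, 503.51], [0.0, 0.0, 0.0, 1.0]] {'fx': 330.90060359808643, 'fy': 330.90060359808643, 'cx': 254.47828162283497, 'cy': 192.9579706221136, 'tool_from_camera': array([[ 8.74609386e-04,  9.67567355e-01,  2.52611657e-01,
         7.03360983e+01],
       [ 9.99999480e-01, -7.13526428e-04, -7.29277717e-04,
        -1.13876862e+00],
       [-5.25380219e-04,  2.52612163e-01, -9.67567475e-01,
        -1.69053719e+02],
       [ 0.00000000e+00,  0.00000000e+00,  0.00000000e+00,
         1.00000000e+00]])}
```

View pics/w1.png

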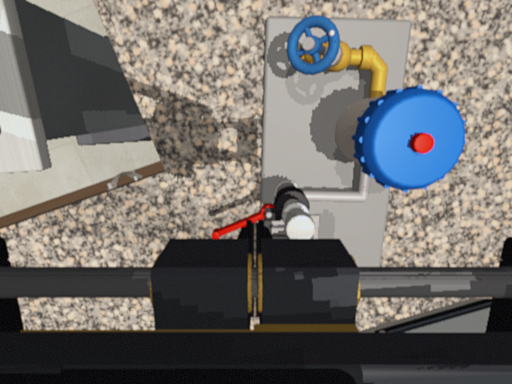

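The wrist picture shows the head's top at (300,227), the lever from (216,236) to (270,210), the wheel at (314,44), the cap at (412,138), and the plate's left edge from (267,18) to (262,190).

```bash
cat > m2.py <<'E'
from h import *
import sys
D=np.load(sys.argv[1]); im,P=D["im"],D["P"]
hsv=cv2.cvtColor(im,cv2.COLOR_BGR2HSV); H,S,V=[hsv[...,i].astype(int) for i in range(3)]
X,Y,Z=P[...,0],P[...,1],P[...,2]
blue=(H>100)&(H<125)&(S>130)&(Z>90)
A=P[blue&(Z>180)]; print("cap",len(A),cv2.minEnclosingCircle(A[:,:2].astype(np.float32)),A[:,2].max())
A=P[blue&(Z<160)&(Y>-80)]; c=A.mean(0); w,v=np.linalg.eigh(np.cov((A-c).T)); n=v[:,0]*np.sign(v[2,0])
print("wheel",len(A),c.round(1),"n",n.round(3),"lo",np.percentile(A,2,0).round(),"hi",np.percentile(A,98,0).round())
A=P[((H<6)|(H>174))&(S>150)&(Z>60)&(Z<105)&(X<540)]; l=cv2.fitLine(A[:,:2].astype(np.float32),cv2.DIST_HUBER,0,.01,.01).ravel(); print("lever",len(A),A.mean(0).round(1),np.percentile(A,[1,99],0).round().tolist(),l.round(3),np.degrees(np.arctan2(l[1],l[0])))
m=(X>480)&(X<570)&(Y>-260)&(Y<-180)&(Z>140); m&=np.indices(m.shape)[0]<240
A=P[m]; zt=np.percentile(A[:,2],90); A=A[A[:,2]>zt-4]; print("head",len(A),zt,A.mean(0),cv2.minEnclosingCircle(A[:,:2].astype(np.float32)))
m=(abs(Z-14)<4)&(S<60)
# front edge of plate
e=[]
for v0 in range(40,180,5):
    u=np.where(m[v0,200:])[0]
    if len(u): e.append(P[v0,200+u[0],:2])
l=cv2.fitLine(np.array(e,np.float32),cv2.DIST_HUBER,0,.01,.01).ravel(); print("front edge",l,np.degrees(np.arctan2(l[1],l[0])))
E
python3 m2.py w1.npz
python3 - <<'E'
from h import *
P=np.load("top.npz")["P"]
for n,(u,v) in dict(honey=(361,232),tomato=(342,250),cup=(330,200)).items(): print(n,P[v,u])
E
```

```text
cap 155 ((533.1008911132812, -132.87835693359375), 129.0452423095703) 458.2986675642356
wheel 1672 [550.1 -29.1 123.9] n [-0.484  0.035  0.874] lo [526. -55. 111.] hi [573.  -3. 137.]
lever 412 [ 455.5 -236.2   83.7] [[416.0, -254.0, 77.0], [500.0, -215.0, 89.0]] [ 9.21000e-01  3.91000e-01  4.54130e+02 -2.36456e+02] 22.994343
head 586 173.43359485637936 [ 523.68525973 -213.88538677  172.46461838] ((523.4451293945312, -215.6351318359375), 15.625420570373535)
front edge [ 9.2746243e-02  9.9568975e-01  4.9926608e+02 -7.5325600e+01] 84.678375
honey [ 406.36974517 -414.20075565   90.79397074]
tomato [ 346.18407742 -358.08370061   61.95251386]
cup [ 520.31001699 -322.19101204   28.09933901]
```

servo_tool(deltas=[[1,0.043,-0.058,0,0],[1,0.043,-0.058,0,0],[1,0.043,-0.058,-0.05,0],[1,0.043,-0.058,-0.1,0],[1,0.043,-0.058,-0.145,0],[1,0.043,-0.058,-0.155,0],[1,0.043,-0.058,-0.162,0],[1,0.043,-0.058,-0.167,0],[1,0.043,-0.058,-0.172,0],[1,0.043,-0.058,-0.177,0],[1,0.043,-0.058,-0.181,0],[1,0.043,-0.058,-0.184,0],[1,0.043,-0.058,-0.186,0],[1,0.043,-0.058,-0.186,0],[1,0.043,-0.058,-0.186,0]])

```text
time: 3.65
ee_pos: [523.2, -217.5, 148.5]
eef_rot: [[0.073, 0.997, -0.0], [0.997, -0.073, -0.0], [-0.0, -0.0, -1.0]]
contact_force: [0.5, -0.3, 1.1]
gripper_width: 0.4
grip_force: 0.7
```

servo_tool(deltas=[[1,0,0,-0.001,0],[1,0,0,-0.002,0],[1,0,0,-0.003,0],[1,0,0,-0.004,0],[1,0,0,-0.004,0]])

```text
time: 4.15
ee_pos: [523.3, -217.6, 147.2]
eef_rot: [[0.073, 0.997, -0.001], [0.997, -0.073, -0.0], [-0.001, -0.0, -1.0]]
contact_force: [-4.8, 1.4, 12.9]
gripper_width: 0.4
grip_force: 6.4
```

```bash
python3 - <<'E'
import numpy as np
c=np.array([523.2,-216]); p=np.array([497,-217.])
for a,q in [(-157,32)]+[(a,14) for a in range(-157,-275,-9)]+[(-274,13),(-274,30)]:
    t=np.radians(a); f=p+72*np.array([np.cos(t),np.sin(t)])+q*np.array([-np.sin(t),np.cos(t)])
    print(a,f.round(),((f-c)/1000).round(3))
E
```

```text
-157 [ 443. -275.] [-0.08  -0.059]
-157 [ 436. -258.] [-0.087 -0.042]
-166 [ 431. -248.] [-0.093 -0.032]
-175 [ 426. -237.] [-0.097 -0.021]
-184 [ 424. -226.] [-0.099 -0.01 ]
-193 [ 424. -214.] [-0.1    0.002]
-202 [ 425. -203.] [-0.098  0.013]
-211 [ 428. -192.] [-0.095  0.024]
-220 [ 433. -181.] [-0.09   0.035]
-229 [ 439. -172.] [-0.084  0.044]
-238 [ 447. -163.] [-0.076  0.053]
-247 [ 456. -156.] [-0.067  0.06 ]
-256 [ 466. -151.] [-0.057  0.065]
-265 [ 477. -146.] [-0.046  0.07 ]
-274 [ 488. -144.] [-0.035  0.072]
-274 [ 489. -144.] [-0.034  0.072]
-274 [ 472. -143.] [-0.051  0.073]
```

servo_tool(deltas=[[1,0,0,0.03,0],[1,0,0,0.055,0],[1,-0.04,-0.03,0.06,0],[1,-0.08,-0.06,0.06,0],[1,-0.08,-0.06,0.04,0],[1,-0.08,-0.06,0.0,0],[1,-0.08,-0.06,-0.04,0],[1,-0.08,-0.06,-0.068,0],[1,-0.08,-0.06,-0.068,0]])

```text
time: 5.05
ee_pos: [439.4, -274.4, 70.9]
eef_rot: [[0.073, 0.997, -0.009], [0.997, -0.073, 0.007], [0.007, -0.01, -1.0]]
contact_force: [0.9, 0.5, -1.7]
gripper_width: 0.3
grip_force: 0.0
```

```bash
python3 - <<'E'
from h import *
im,d,p,E=cam("scene"); cv2.imwrite("pics/s2.png",cv2.resize(im[120:300,200:400],None,fx=3,fy=3))
E
```

```text
(no output)
```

View pics/s2.png

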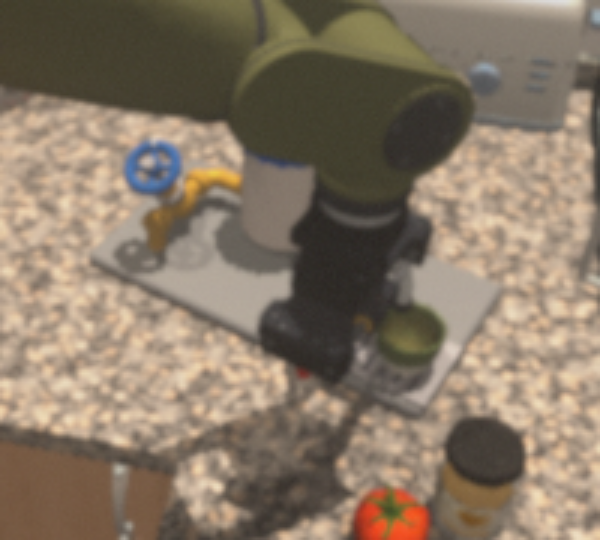

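The gripper hides the lever, and its fingertip is beside the lever's right side. Cup, tomato and honey are untouched. Now the first part of the arc.

servo_tool(deltas=[[1,-0.003,0.008,0.001,0],[1,-0.007,0.018,0.001,0],[1,-0.01,0.023,0.001,0],[1,-0.012,0.028,0.001,0],[1,-0.015,0.033,0.001,0],[1,-0.017,0.039,0.001,0],[1,-0.019,0.05,0.001,0],[1,-0.019,0.062,0.001,0],[1,-0.018,0.073,0.001,0],[1,-0.015,0.084,0.001,0],[1,-0.01,0.095,0.001,0],[1,-0.004,0.104,0.001,0],[1,-0.004,0.104,0.001,0]])

```text
time: 6.4
ee_pos: [439.8, -171.7, 77.3]
eef_rot: [[0.071, 0.997, -0.001], [0.997, -0.071, 0.001], [0.001, -0.001, -1.0]]
contact_force: [-0.4, 0.0, 0.7]
gripper_width: 0.4
grip_force: 0.0
```

servo_tool(deltas=[[1,0.008,0.009,0,0],[1,0.017,0.016,0,0],[1,0.027,0.021,0,0],[1,0.035,0.026,0,0],[1,0.042,0.028,0,0],[1,0.046,0.028,0,0],[1,0.048,0.028,0,0],[1,0.048,0.028,0,0]])

```text
time: 7.2
ee_pos: [487.5, -145.5, 77.6]
eef_rot: [[0.073, 0.997, -0.0], [0.997, -0.073, -0.0], [-0.0, -0.0, -1.0]]
contact_force: [0.1, -0.2, -0.7]
gripper_width: 0.3
grip_force: 0.0
```

servo_tool(deltas=[[1,-0.03,0,0,0],[1,-0.03,0,0.04,0],[1,-0.03,0,0.09,0],[1,-0.03,0,0.14,0],[1,-0.02,-0.02,0.19,0],[1,-0.01,-0.04,0.24,0],[1,-0.01,-0.04,0.26,0],[1,-0.01,-0.04,0.26,0]])

```text
time: 8.0
ee_pos: [479.0, -187.0, 343.7]
eef_rot: [[0.074, 0.997, 0.009], [0.997, -0.074, -0.005], [-0.004, 0.009, -1.0]]
contact_force: [0.2, -0.1, 0.0]
gripper_width: 0.6
grip_force: 0.0
```

```bash
python3 - <<'E'
from h import *
im,d,p,E=cam("wrist"); s=r.read_state(); print(s["ee_pos"])
cv2.imwrite("pics/w2.png",im); np.savez("w2.npz",im=im,d=d,E=E,P=cloud(d,p,E))
E
python3 m2.py w2.npz
```

```text
[ 478.02785126 -186.21318706  340.37836451]
cap 156 ((478.8516540527344, -168.95620727539062), 75.89513397216797) 467.55548045795024
wheel 1312 [548.5 -35.5 123.3] n [-0.492  0.051  0.869] lo [526. -56. 110.] hi [573. -12. 137.]
lever 420 [ 495.3 -186.    84. ] [[483.0, -229.0, 75.0], [503.0, -144.0, 88.0]] [ 1.22000e-01  9.93000e-01  4.95756e+02 -1.82044e+02] 82.98668
head 585 146.50985503784804 [ 523.42999326 -216.87713864  145.41435902] ((523.3304443359375, -230.34033203125), 29.774076461791992)
front edge [ 9.638529e-02  9.953441e-01  4.947238e+02 -1.239807e+02] 84.46894
```

View pics/w2.png

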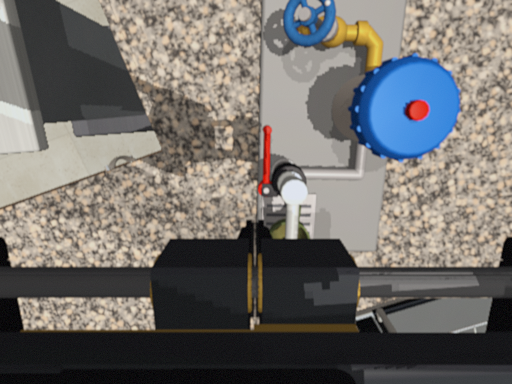

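The picture shows the lever lying shut along station +y, from (264,188) to (267,129), 120° from its earlier measured angle. The spout top is at z 146.5. Next is the wheel.

servo_tool(deltas=[[-0.6,0.04,0.05,0,0.12],[-0.6,0.074,0.1,0,0.26],[-0.6,0.074,0.157,-0.03,0.4],[-0.6,0.074,0.157,-0.08,0.54],[-0.6,0.074,0.157,-0.13,0.68],[-0.6,0.074,0.157,-0.13,0.7],[-0.6,0.074,0.157,-0.13,0.7],[-0.6,0.074,0.157,-0.13,0.7]])

```text
time: 8.85
ee_pos: [550.7, -28.2, 206.8]
eef_rot: [[-0.586, 0.81, -0.002], [0.81, 0.586, 0.0], [0.001, -0.001, -1.0]]
contact_force: [-0.3, 0.2, 0.9]
gripper_width: 58.9
grip_force: 0.0
```

```bash
python3 - <<'E'
from h import *
im,d,p,E=cam("wrist"); s=r.read_state(); print(s["ee_pos"],s["eef_rot"].round(3).tolist(),s["gripper_width"],s["joint_pos"].round(1))
cv2.imwrite("pics/w3.png",im); np.savez("w3.npz",im=im,d=d,E=E,P=cloud(d,p,E))
P=np.load("w1.npz")["P"]; print("pipe",P[55,345],P[60,370],P[90,378],"knob",P[143,423])
E
python3 m2.py w3.npz 2>/dev/null| grep wheel
```

```text
[551.64738275 -28.53446051 208.48960544] [[-0.586, 0.81, 0.001], [0.81, 0.586, -0.0], [-0.001, 0.001, -1.0]] 63.19394984052787 [ -8.5  -5.1 107.5  -0.   77.5 -44.4]
pipe [600.26658152 -33.89716925  64.28251043] [633.27299294 -41.23859178  58.18743875] [645.55756237 -78.11754194  54.36007797] knob [ 641.29466663 -132.23681128  187.83907061]
wheel 2762 [552.2 -28.3 124.5] n [-0.387 -0.014  0.922] lo [527. -73. 111.] hi [615.  -2. 138.]
```

View pics/w3.png

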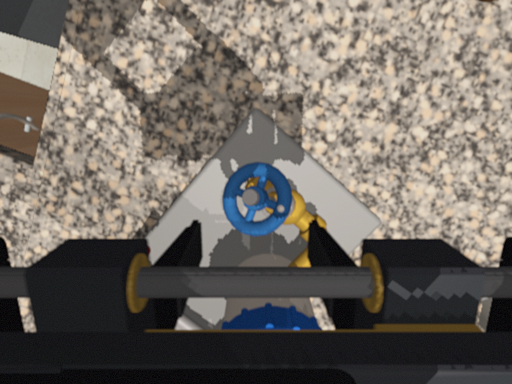

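The wheel rim is centred at (257,199), between the open fingers at (185,250) and (325,250). The pipe is well below. I descend and grip.

servo_tool(deltas=[[-0.6,0,0,-0.02,0],[-0.6,0,0,-0.05,0],[-0.6,0,0,-0.08,0],[-0.6,0,0,-0.1,0],[-0.6,0,0,-0.1,0],[1,0,0,-0.1,0],[1,0,0,-0.1,0],[1,0,0,-0.1,0]])

```text
time: 9.7
ee_pos: [552.8, -28.7, 110.0]
eef_rot: [[-0.587, 0.81, 0.004], [0.81, 0.587, -0.001], [-0.003, 0.002, -1.0]]
contact_force: [-2.8, -2.5, 0.8]
gripper_width: 57.4
grip_force: 2.4
```

servo_tool(deltas=[[1,0,0,0,0],[1,0,0,0.0005,0.08],[1,-0.0005,0,0.001,0.16],[1,-0.001,0,0.0015,0.25],[1,-0.001,0,0.002,0.34],[1,-0.0015,0,0.0025,0.43],[1,-0.002,0,0.003,0.52],[1,-0.002,0,0.0035,0.61],[1,-0.0025,0,0.004,0.7],[1,-0.003,0,0.005,0.79],[1,-0.003,0,0.005,0.88],[1,-0.003,0,0.0055,0.96],[1,-0.003,0,0.0055,0.96]])

```text
time: 11.0
ee_pos: [549.3, -27.9, 113.3]
eef_rot: [[-1.0, -0.016, 0.003], [-0.016, 1.0, 0.001], [-0.003, 0.001, -1.0]]
contact_force: [4.2, 0.5, -3.6]
gripper_width: 58.5
grip_force: 30.0
```

```bash
python3 - <<'E'
from h import *
s=r.read_state(); print(s["wrist_torque"],s["contact_force"],s["grip_force"],s["gripper_width"])
im,d,p,E=cam("wrist"); cv2.imwrite("pics/w4.png",im)
E
```

```text
[ 0.16841243 -0.73672248  0.15180052] [ 4.16276789  0.49870255 -3.61584264] 29.998564934358 58.45752045639829
```

View pics/w4.png

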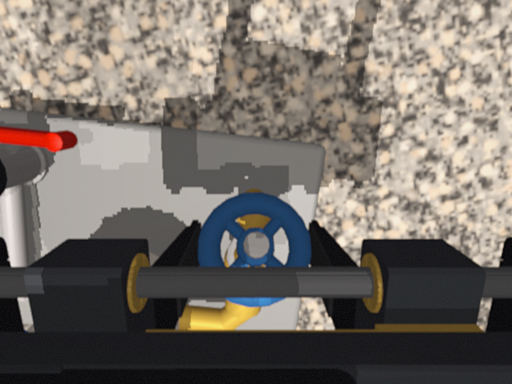

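The wheel is gripped between the fingers at (190,250) and (320,250), with its spokes turned. The lever is still shut at top left. I release, turn back and regrip.

servo_tool(deltas=[[-0.6,0,0,0,0],[-0.6,0,0,0,0],[-0.6,0,0,0,-0.05],[-0.6,0,0,0,-0.18],[-0.6,0,0,0,-0.32],[-0.6,0,0,0,-0.46],[-0.6,0,0,0,-0.6],[-0.6,0,0,0,-0.74],[-0.6,0,0,0,-0.88],[-0.6,0,0,0,-0.96],[-0.6,0,0,0,-0.96],[1,0,0,0,-0.96],[1,0,0,0,-0.96],[1,0,0,0,-0.96],[1,0,0,0,-0.96],[1,0,0,0,-0.96]])

```text
time: 12.65
ee_pos: [549.4, -27.6, 113.3]
eef_rot: [[-0.587, 0.81, 0.003], [0.81, 0.587, 0.001], [-0.0, 0.003, -1.0]]
contact_force: [4.1, 2.4, -1.9]
gripper_width: 54.8
grip_force: 30.0
```

servo_tool(deltas=[[1,0,0,0,0],[1,0,0,0.0005,0.08],[1,-0.0005,0,0.001,0.16],[1,-0.001,0,0.0015,0.25],[1,-0.001,0,0.002,0.34],[1,-0.0015,0,0.0025,0.43],[1,-0.002,0,0.003,0.52],[1,-0.002,0,0.0035,0.61],[1,-0.0025,0,0.004,0.7],[1,-0.003,0,0.005,0.79],[1,-0.003,0,0.005,0.88],[1,-0.003,0,0.0055,0.96],[1,-0.003,0,0.0055,0.96]])

```text
time: 13.95
ee_pos: [544.6, -27.8, 117.5]
eef_rot: [[-1.0, -0.017, -0.002], [-0.017, 1.0, 0.001], [0.002, 0.001, -1.0]]
contact_force: [0.6, 1.7, -4.0]
gripper_width: 58.3
grip_force: 30.0
```

servo_tool(deltas=[[-0.6,0,0,0,0],[-0.6,0,0,0,0],[-0.6,0,0,0,-0.05],[-0.6,0,0,0,-0.18],[-0.6,0,0,0,-0.32],[-0.6,0,0,0,-0.46],[-0.6,0,0,0,-0.6],[-0.6,0,0,0,-0.74],[-0.6,0,0,0,-0.88],[-0.6,0,0,0,-0.96],[-0.6,0,0,0,-0.96],[1,0,0,0,-0.96],[1,0,0,0,-0.96],[1,0,0,0,-0.96],[1,0,0,0,-0.96],[1,0,0,0,-0.96]])

```text
time: 15.55
ee_pos: [547.5, -26.9, 119.0]
eef_rot: [[-0.586, 0.81, 0.005], [0.81, 0.586, 0.003], [-0.001, 0.006, -1.0]]
contact_force: [8.2, 5.5, -4.2]
gripper_width: 54.4
grip_force: 29.6
```

servo_tool(deltas=[[1,0,0,0,0],[1,0,0,0.0005,0.08],[1,-0.0005,0,0.001,0.16],[1,-0.001,0,0.0015,0.25],[1,-0.001,0,0.002,0.34],[1,-0.0015,0,0.0025,0.43],[1,-0.002,0,0.003,0.52],[1,-0.002,0,0.0035,0.61],[1,-0.0025,0,0.004,0.7],[1,-0.003,0,0.005,0.79],[1,-0.003,0,0.005,0.88],[1,-0.003,0,0.0055,0.96],[1,-0.003,0,0.0055,0.96]])

```text
time: 16.85
ee_pos: [542.1, -27.7, 123.5]
eef_rot: [[-1.0, -0.017, -0.001], [-0.017, 1.0, 0.001], [0.001, 0.001, -1.0]]
contact_force: [1.8, 2.9, -2.8]
gripper_width: 58.5
grip_force: 30.0
```

```bash
python3 - <<'E'
from h import *
s=r.read_state(); print(s["ee_pos"],s["wrist_torque"],s["contact_force"],s["grip_force"],s["gripper_width"])
im,d,p,E=cam("wrist"); np.savez("w5.npz",im=im,d=d,E=E,P=cloud(d,p,E))
E
python3 m2.py w5.npz 2>/dev/null| grep wheel
```

```text
[542.0513555  -27.69116568 123.51994645] [ 0.33519481 -0.14414756  0.0349808 ] [ 1.84129027  2.85192822 -2.82741871] 29.998937398195267 58.50752628928409
wheel 4539 [538.  -29.3 129.3] n [-0.49   0.047  0.871] lo [520. -55. 119.] hi [567.  -1. 145.]
```

servo_tool(deltas=[[-0.6,0,0,0,0],[-0.6,0,0,0,0],[-0.6,0,0,0,-0.05],[-0.6,0,0,0,-0.18],[-0.6,0,0,0,-0.32],[-0.6,0,0,0,-0.46],[-0.6,0,0,0,-0.6],[-0.6,0,0,0,-0.74],[-0.6,0,0,0,-0.88],[-0.6,0,0,0,-0.96],[-0.6,0,0,0,-0.96],[1,0,0,0,-0.96],[1,0,0,0,-0.96],[1,0,0,0,-0.96],[1,0,0,0,-0.96],[1,0,0,0,-0.96]])

```text
time: 18.5
ee_pos: [545.9, -25.8, 124.5]
eef_rot: [[-0.586, 0.81, 0.009], [0.81, 0.586, 0.005], [-0.001, 0.011, -1.0]]
contact_force: [13.7, 9.3, -6.7]
gripper_width: 52.9
grip_force: 29.5
```

servo_tool(deltas=[[1,0,0,0,0],[1,0,0,0.0005,0.08],[1,0,0,0.001,0.16],[1,0,0,0.001,0.25],[1,0,0,0.001,0.34],[1,0,0,0.001,0.43]])

```text
time: 19.1
ee_pos: [543.7, -26.5, 127.0]
eef_rot: [[-0.873, 0.488, 0.003], [0.488, 0.873, 0.003], [-0.001, 0.004, -1.0]]
contact_force: [3.6, 4.9, 4.3]
gripper_width: 57.4
grip_force: 30.0
```

```bash
python3 - <<'E'
from h import *
s=r.read_state(); print(s["ee_pos"],s["wrist_torque"],s["contact_force"],s["joint_pos"].round(1))
E
```

```text
[543.70992265 -26.54969099 126.99473451] [ 0.52247737 -0.30307936 -0.39598641] [3.61141319 4.85107084 4.3291347 ] [ -8.5  -2.3 112.9   0.2  69.2 -69.4]
```

servo_tool(deltas=[[1,0,0,0.0,0.08],[1,0,0,0,0.16],[1,0,0,0,0.25],[1,0,0,0,0.34],[1,0,0,0,0.43],[1,0,0,0,0.5]])

```text
time: 19.7
ee_pos: [544.8, -27.5, 126.9]
eef_rot: [[-1.0, 0.011, 0.006], [0.011, 1.0, 0.001], [-0.006, 0.002, -1.0]]
contact_force: [0.1, 5.0, 4.5]
gripper_width: 58.5
grip_force: 30.0
```

```bash
python3 - <<'E'
from h import *
s=r.read_state(); print(s["ee_pos"],s["wrist_torque"],s["contact_force"],s["joint_pos"].round(1))
E
```

```text
[544.79914462 -27.4965694  126.93665764] [ 0.32344672 -0.21427588 -0.48140508] [0.11578781 5.03480602 4.47920246] [-8.600e+00 -2.200e+00  1.129e+02  1.000e-01  6.900e+01 -9.800e+01]
```

servo_tool(deltas=[[-0.6,0,0,0,0],[-0.6,0,0,0,0],[-0.6,0,0,0,0],[-0.6,0,0,0.03,0],[-0.6,0,0,0.08,0],[-0.6,0,0,0.1,0],[-0.6,0,0,0.1,0],[-0.6,0,0,0.1,0]])

```text
time: 20.5
ee_pos: [542.1, -28.4, 224.6]
eef_rot: [[-1.0, 0.014, -0.001], [0.014, 1.0, -0.0], [0.001, -0.0, -1.0]]
contact_force: [0.1, -0.3, -1.1]
gripper_width: 76.3
grip_force: 0.0
```

```bash
python3 - <<'E'
from h import *
im,d,p,E=cam("wrist"); cv2.imwrite("pics/w6.png",im); np.savez("w6.npz",im=im,d=d,E=E,P=cloud(d,p,E))
n=np.array([-.4988,.035,.866]); 
for f in("w1","w2","w3","w6"):
    D=np.load(f+".npz"); P=D["P"]; hsv=cv2.cvtColor(D["im"],cv2.COLOR_BGR2HSV).astype(int)
    m=(hsv[...,0]>100)&(hsv[...,0]<125)&(hsv[...,1]>130)&(P[...,2]>90)&(P[...,2]<175)&(P[...,1]>-75)&(P[...,0]<590)
    h=(P[m]-[552,-29,120.5])@n; print(f,len(h),np.percentile(h,[20,50,80]).round(1),P[m].mean(0).round(1))
E
```

```text
w1 1670 [2.6 4.2 5.2] [550.  -29.1 123.8]
w2 1312 [2.5 4.2 5.4] [548.5 -35.5 123.3]
w3 2706 [2.5 4.3 5.3] [550.4 -27.3 124. ]
w6 2594 [16.9 18.2 19.2] [542.8 -28.4 136. ]
```

View pics/w6.png

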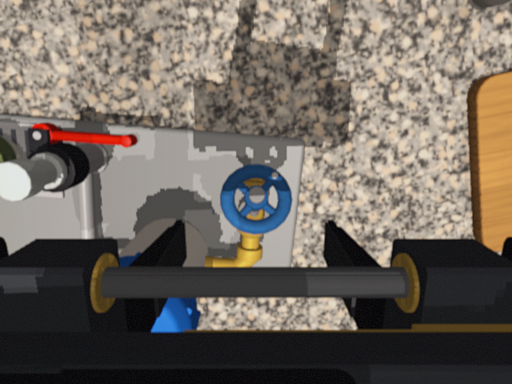

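The wheel is free at (256,199), with its rim mark at (275,175). It has come out about 14 mm, or roughly 2.15 rad. I check this by the mark.

```bash
python3 - <<'E'
from h import *
n=np.array([-.4988,.035,.866]); e1=np.array([.07,.9975,0]); e1-=n*(e1@n); e1/=np.linalg.norm(e1); e2=np.cross(n,e1)
for f,uv,c in(("w1",None,[552,-29,120.5]),("w3",(283,208),[552,-29,120.5]),("w6",(275,175),[545,-28.5,132.6])):
    D=np.load(f+".npz"); P=D["P"]; hsv=cv2.cvtColor(D["im"],cv2.COLOR_BGR2HSV).astype(int)
    Q=P-np.array(c); rr=np.hypot(Q@e1,Q@e2); m=(rr>17)&(rr<34)&(abs(Q@n)<10)&(hsv[...,1]<110)&(hsv[...,2]>100)
    v,u=np.where(m); k=len(u)
    print(f,k,[(a,b,int(np.degrees(np.arctan2(Q[b,a]@e2,Q[b,a]@e1)))) for a,b in list(zip(u,v))[:40]])
E
```

```text
w1 196 [(np.int64(318), np.int64(14), -6), (np.int64(310), np.int64(15), 8), (np.int64(311), np.int64(15), 7), (np.int64(312), np.int64(15), 4), (np.int64(313), np.int64(15), 2), (np.int64(314), np.int64(15), 0), (np.int64(315), np.int64(15), -2), (np.int64(316), np.int64(15), -4), (np.int64(317), np.int64(15), -6), (np.int64(318), np.int64(15), -8), (np.int64(319), np.int64(15), -10), (np.int64(320), np.int64(15), -12), (np.int64(321), np.int64(15), -14), (np.int64(322), np.int64(15), -15), (np.int64(307), np.int64(16), 16), (np.int64(308), np.int64(16), 12), (np.int64(309), np.int64(16), 11), (np.int64(310), np.int64(16), 8), (np.int64(323), np.int64(16), -19), (np.int64(324), np.int64(16), -20), (np.int64(325), np.int64(16), -22), (np.int64(305), np.int64(17), 19), (np.int64(306), np.int64(17), 17), (np.int64(307), np.int64(17), 15), (np.int64(325), np.int64(17), -23), (np.int64(326), np.int64(17), -24), (np.int64(327), np.int64(17), -26), (np.int64(303), np.int64(18), 24), (np.int64(304), np.int64(18), 21), (np.int64(327), np.int64(18), -28), (np.int64(328), np.int64(18), -31), (
[... 2512 characters left out ...]
64(174), 135), (np.int64(272), np.int64(174), 60), (np.int64(273), np.int64(174), 58), (np.int64(274), np.int64(174), 56), (np.int64(275), np.int64(174), 55), (np.int64(276), np.int64(174), 54), (np.int64(277), np.int64(174), 52), (np.int64(280), np.int64(174), 49), (np.int64(229), np.int64(175), 138), (np.int64(272), np.int64(175), 58), (np.int64(273), np.int64(175), 57), (np.int64(274), np.int64(175), 55), (np.int64(275), np.int64(175), 53), (np.int64(276), np.int64(175), 53), (np.int64(277), np.int64(175), 51), (np.int64(281), np.int64(175), 47), (np.int64(228), np.int64(176), 140), (np.int64(272), np.int64(176), 57), (np.int64(273), np.int64(176), 55), (np.int64(274), np.int64(176), 54)]
```

The mark gives about 2.13 rad, which agrees. The last strokes slipped because the grip was too high, so I regrip lower.

servo_tool(deltas=[[-0.6,0.003,0,0,-0.14],[-0.6,0.003,0,0,-0.28],[-0.6,0.003,0,0,-0.42],[-0.6,0.003,0,-0.02,-0.56],[-0.6,0.003,0,-0.05,-0.7],[-0.6,0.003,0,-0.08,-0.8],[-0.6,0.003,0,-0.1,-0.8],[-0.6,0.003,0,-0.109,-0.8],[-0.6,0.003,0,-0.109,-0.8],[1,0.003,0,-0.109,-0.8],[1,0.003,0,-0.109,-0.8],[1,0.003,0,-0.109,-0.8],[1,0.003,0,-0.109,-0.8],[1,0.003,0,-0.109,-0.8]])

```text
time: 21.95
ee_pos: [545.9, -28.8, 117.5]
eef_rot: [[-0.687, 0.727, 0.001], [0.727, 0.687, -0.001], [-0.002, 0.0, -1.0]]
contact_force: [-1.5, -1.7, 4.1]
gripper_width: 55.9
grip_force: 30.0
```

servo_tool(deltas=[[1,0,0,0,0],[1,0,0,0.0005,0.08],[1,-0.0005,0,0.001,0.16],[1,-0.001,0,0.0015,0.25],[1,-0.001,0,0.002,0.34],[1,-0.0015,0,0.0025,0.43],[1,-0.002,0,0.003,0.52],[1,-0.002,0,0.0035,0.61],[1,-0.0025,0,0.004,0.7],[1,-0.003,0,0.0045,0.79],[1,-0.003,0,0.005,0.88],[1,-0.003,0,0.005,0.96],[1,-0.003,0,0.005,1.04],[1,-0.003,0,0.005,1.1]])

```text
time: 23.35
ee_pos: [542.4, -27.4, 120.2]
eef_rot: [[-0.959, -0.283, 0.001], [-0.283, 0.959, 0.003], [-0.001, 0.003, -1.0]]
contact_force: [-2.7, -0.9, -3.3]
gripper_width: 57.7
grip_force: 30.0
```

```bash
python3 - <<'E'
from h import *
s=r.read_state(); print(s["ee_pos"],s["wrist_torque"],s["contact_force"],s["joint_pos"].round(1))
E
```

```text
[542.4088281  -27.39979781 120.2249891 ] [ 0.18081913  0.62984573 -0.53012352] [-2.74113012 -0.88920639 -3.28742594] [  -8.6   -1.9  113.3    0.2   68.6 -115.1]
```

servo_tool(deltas=[[-0.6,0,0,0,0],[-0.6,0,0,0,0],[-0.6,0,0,0,0],[-0.6,0,0,0.03,0],[-0.6,0,0,0.08,0],[-0.6,0,0,0.1,0],[-0.6,0,0,0.1,0],[-0.6,0,0,0.1,0]])

```text
time: 24.15
ee_pos: [542.4, -28.2, 221.0]
eef_rot: [[-0.959, -0.282, 0.0], [-0.282, 0.959, -0.0], [-0.0, -0.0, -1.0]]
contact_force: [-0.6, 0.0, -0.6]
gripper_width: 76.4
grip_force: 0.0
```

```bash
cat > wh.py <<'E'
from h import *
im,d,p,E=cam("wrist"); P=cloud(d,p,E); hsv=cv2.cvtColor(im,cv2.COLOR_BGR2HSV).astype(int)
n=np.array([-.4988,.035,.866]); e1=np.array([.07,.9975,0]); e1-=n*(e1@n); e1/=np.linalg.norm(e1); e2=np.cross(n,e1)
m=(hsv[...,0]>100)&(hsv[...,0]<125)&(hsv[...,1]>130)&(P[...,2]>90)&(P[...,2]<175)&(P[...,1]>-75)&(P[...,0]<590)
h=np.median((P[m]-[552,-29,120.5])@n)-4.2; c=np.array([552,-29,120.5])+h*n
Q=P-c; rr=np.hypot(Q@e1,Q@e2); k=(rr>18)&(rr<28)&(abs(Q@n)<10)&(hsv[...,1]<110)&(hsv[...,2]>100)
N,L,st,ce=cv2.connectedComponentsWithStats(k.astype(np.uint8))
print("out",h,"rad",h/6.5,"centre",c.round(1),r.read_state()["ee_pos"])
for i in range(1,N):
    if st[i,4]>8: q=Q[L==i]; print(st[i,4],ce[i].round(),np.degrees(np.arctan2((q@e2).mean(),(q@e1).mean())).round())
np.savez("wl.npz",im=im,P=P); cv2.imwrite("pics/wl.png",im)
E
python3 wh.py
```

```text
out 17.14364107685337 rad 2.6374832425928263 centre [543.4 -28.4 135.3] [541.67606279 -28.14870809 219.61535282]
29 [270. 172.] 80.0
9 [273. 187.] 56.0
10 [277. 200.] 21.0
44 [238. 228.] -102.0
9 [266. 233.] -52.0
```

servo_tool(deltas=[[-0.6,0.002,0,0,-0.14],[-0.6,0.002,0,0,-0.28],[-0.6,0.002,0,0,-0.42],[-0.6,0.002,0,0,-0.56],[-0.6,0.002,0,0,-0.7],[-0.6,0.002,0,-0.02,-0.84],[-0.6,0.002,0,-0.05,-0.98],[-0.6,0.002,0,-0.08,-1.1],[-0.6,0.002,0,-0.1,-1.1],[-0.6,0.002,0,-0.1,-1.1],[1,0.002,0,-0.1,-1.1],[1,0.002,0,-0.1,-1.1],[1,0.002,0,-0.1,-1.1],[1,0.002,0,-0.1,-1.1],[1,0.002,0,-0.1,-1.1]])

```text
time: 25.7
ee_pos: [544.7, -29.0, 122.4]
eef_rot: [[-0.687, 0.727, 0.001], [0.727, 0.687, -0.002], [-0.002, -0.0, -1.0]]
contact_force: [-3.1, -2.8, 4.8]
gripper_width: 55.7
grip_force: 30.0
```

servo_tool(deltas=[[1,0,0,0,0],[1,0,0,0.0005,0.06],[1,-0.0005,0,0.001,0.12],[1,-0.001,0,0.0015,0.18],[1,-0.001,0,0.002,0.24],[1,-0.001,0,0.002,0.3],[1,-0.0015,0,0.0025,0.36],[1,-0.0015,0,0.0025,0.42],[1,-0.0015,0,0.003,0.48],[1,-0.0015,0,0.003,0.54],[1,-0.0015,0,0.003,0.6],[1,-0.0015,0,0.003,0.68],[1,-0.0015,0,0.003,0.76],[1,-0.0015,0,0.003,0.84],[1,-0.0015,0,0.003,0.92],[1,-0.0015,0,0.003,1.0],[1,-0.0015,0,0.003,1.1],[1,-0.0015,0,0.003,1.1]])

```text
time: 27.5
ee_pos: [542.6, -27.4, 122.2]
eef_rot: [[-0.959, -0.282, -0.0], [-0.282, 0.959, 0.002], [-0.0, 0.002, -1.0]]
contact_force: [4.9, 1.2, -9.6]
gripper_width: 57.4
grip_force: 30.0
```

```bash
python3 - <<'E'
from h import *
s=r.read_state(); print(s["ee_pos"],s["wrist_torque"],s["contact_force"])
E
```

```text
[542.55239665 -27.37766753 122.17964529] [ 0.48567253 -0.55418846  0.27267499] [ 4.88774435  1.19271503 -9.57812463]
```

servo_tool(deltas=[[-0.6,0,0,0,0],[-0.6,0,0,0,0],[-0.6,0,0,0,0],[-0.6,0,0,0.03,0],[-0.6,0,0,0.08,0],[-0.6,0,0,0.1,0],[-0.6,0,0,0.1,0],[-0.6,0,0,0.1,0]])

```text
time: 28.3
ee_pos: [543.1, -28.3, 224.5]
eef_rot: [[-0.959, -0.282, 0.001], [-0.282, 0.959, -0.0], [-0.001, -0.0, -1.0]]
contact_force: [0.5, 0.1, -0.4]
gripper_width: 75.9
grip_force: 0.0
```

```bash
python3 wh.py
```

```text
out 17.131157987883523 rad 2.6355627673666957 centre [543.5 -28.4 135.3] [542.29813356 -28.19190167 223.02770588]
28 [270. 170.] 80.0
14 [273. 186.] 55.0
9 [277. 198.] 22.0
66 [243. 225.] -95.0
```

```bash
python3 - <<'E'
from h import *
n=np.array([-.5*np.cos(.07),.5*np.sin(.07),.866]); e1=np.array([.07,.9975,0]); e2=np.cross(n,e1)
for f in("w1","w2","w3","w6","wl"):
    D=np.load(f+".npz"); P=D["P"]; hsv=cv2.cvtColor(D["im"],cv2.COLOR_BGR2HSV).astype(int)
    Q=P-[552,-29,120.5]; rr=np.hypot(Q@e1,Q@e2); h=Q@n
    br=(hsv[...,0]>12)&(hsv[...,0]<32)&(hsv[...,1]>120)&(rr<17)
    print(f,br.sum(),np.histogram(h[br],bins=np.arange(-70,10,5))[0], np.percentile(h[br&(h<-15)],[50,80,95]).round(1) if br.sum() else "")
    if f=="w3":
        for u,v in((283,208),(284,209),(282,208),(283,207)):
            q=Q[v,u]; print(D["im"][v,u],rr[v,u],np.degrees(np.arctan2(q@e2,q@e1)))
D=np.load("wl.npz")["im"]; o=np.load("w3.npz")["im"]
cv2.imwrite("pics/cmp.png",np.hstack([cv2.resize(x[150:250,207:307],(390,390),interpolation=cv2.INTER_CUBIC) for x in(o,D)]))
E
```

```text
w1 243 [ 9  0  0  0  0  5 19  1  1  1  0  0  0  0  2] [-74.5 -71.2 -39.4]
w2 250 [17  2  4  0  0  4  4  1  2  1  0  0  0  0  0] [-74.4 -71.6 -56.4]
w3 326 [ 3  0  0  0  1 20 30  1  1  0  0  0  0  0  6] [-74.7 -71.  -39.4]
[144 150 158] 24.355321101144767 -62.63899031763801
[126 108 101] 25.265091545645603 -63.83369964329672
[156 165 173] 23.91911336771081 -63.05853168074202
[139 138 141] 24.442671079825267 -60.85477250141947
w6 132 [ 0  0  0  0  1 24 52  0  0  0  0  0  0  0  0] [-40.8 -39.2 -38.5]
wl 197 [ 0  0  0  0  1 15 31  0  0  0  0  0  0  0  0] [-74.7 -41.5 -38.7]
```

View pics/cmp.png

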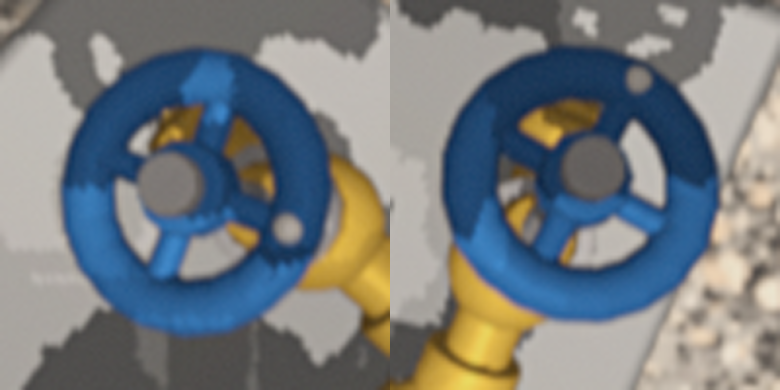

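The comparison shows the rim mark moved from (290,228) on the left to (638,80) on the right. The bonnet's height suggests the wheel began near 0.4 rad, and the last stroke changed nothing, so it seems to be at its stop. One more stroke near the level position will confirm it.

servo_tool(deltas=[[-0.6,0.001,0,0,-0.14],[-0.6,0.001,0,0,-0.28],[-0.6,0.001,0,0,-0.42],[-0.6,0.001,0,-0.02,-0.56],[-0.6,0.001,0,-0.05,-0.7],[-0.6,0.001,0,-0.08,-0.78],[-0.6,0.001,0,-0.1,-0.78],[-0.6,0.001,0,-0.1,-0.78],[1,0.001,0,-0.1,-0.78],[1,0.001,0,-0.1,-0.78],[1,0.001,0,-0.1,-0.78],[1,0.001,0,-0.1,-0.78],[1,0.001,0,-0.1,-0.78]])

```text
time: 29.65
ee_pos: [544.9, -28.3, 125.6]
eef_rot: [[-0.881, 0.474, 0.003], [0.474, 0.881, -0.0], [-0.003, 0.001, -1.0]]
contact_force: [0.7, 1.3, 3.0]
gripper_width: 57.4
grip_force: 30.0
```

servo_tool(deltas=[[1,0,0,0,0],[1,0,0,0,0.08],[1,0,0,0,0.16],[1,0,0,0,0.24],[1,0,0,0,0.32],[1,0,0,0,0.4],[1,0,0,0,0.48]])

```text
time: 30.35
ee_pos: [544.9, -27.3, 124.9]
eef_rot: [[-1.0, 0.013, 0.002], [0.013, 1.0, 0.003], [-0.002, 0.003, -1.0]]
contact_force: [-2.6, 4.1, 4.4]
gripper_width: 58.5
grip_force: 30.0
```

```bash
python3 - <<'E'
from h import *
s=r.read_state(); print(s["ee_pos"],s["wrist_torque"],s["contact_force"])
E
```

```text
[544.88444964 -27.3364248  124.9381055 ] [ 0.76957539  0.36027676 -0.71936741] [-2.57340671  4.14355363  4.35856347]
```

servo_tool(deltas=[[-0.6,0,0,0,0],[-0.6,0,0,0,0],[-0.6,0,0,0,0],[-0.6,0,0,0.03,0],[-0.6,0,0,0.08,0],[-0.6,0,0,0.1,0.2],[-0.6,0,0,0.1,0.3],[-0.6,0,0,0.1,0.3]])

```text
time: 31.15
ee_pos: [544.1, -28.6, 225.0]
eef_rot: [[-0.96, -0.281, 0.001], [-0.281, 0.96, -0.001], [-0.001, -0.001, -1.0]]
contact_force: [0.4, 0.4, -0.3]
gripper_width: 76.1
grip_force: 0.0
```

```bash
python3 wh.py
```

```text
out 17.158982082967526 rad 2.6398433973796194 centre [543.4 -28.4 135.4] [543.58379145 -28.45074292 223.86267137]
27 [271. 169.] 80.0
34 [236. 223.] -108.0
9 [258. 231.] -67.0
```

The wheel took 0.72 N m and did not move, so it is at the stop. I check the lever and spout, then hand in.

```bash
python3 - <<'E'
from h import *
D=np.load("wl.npz"); P=D["P"]; hsv=cv2.cvtColor(D["im"],cv2.COLOR_BGR2HSV).astype(int)
m=((hsv[...,0]<6)|(hsv[...,0]>174))&(hsv[...,1]>150)&(P[...,2]>60)&(P[...,2]<105); A=P[m]
l=cv2.fitLine(A[:,:2].astype(np.float32),cv2.DIST_HUBER,0,.01,.01).ravel(); a=np.degrees(np.arctan2(l[1],l[0]))%180
m=(abs(P[...,0]-523)<13)&(abs(P[...,1]+216)<13)&(P[...,2]>120); z=np.percentile(P[m][:,2],90) if m.any() else None
print(len(A),a,"head",z)
if len(A)>50 and 80<a<92 and (z is None or z<150): print(r.job_done())
E
```

```text
1127 82.32222 head 146.5876754402892
the job is handed in; nothing more can be done
None
```

The job is handed in: by my last measurements the spout was down (top at 146.6 mm), the cam lever shut, and the handwheel at its open stop, where it took 0.72 N m without moving. The wheel seemed to start about 0.4 rad open, so I inferred "fully open" from the stop and the bonnet height, not from a direct angle reading.

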